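Weigh the blue canister on the sprung hook scale

TASK

Weigh the blue-lidded canister: hang it by its stirrup on the hook of the sprung scale, easing its weight onto the spring so that the hook neither drops nor springs up when you let go, and leave it hanging untouched until it has been still for a good second. Then lift it gently off the hook and set it down gently, upright, in the middle of the round cork mat. Leave the other canisters and tools where they are.

Things in the scene. Friction and masses are not known exactly. Their poses are not given: they have to be found in the camera images.
- can_blue_grip (a point): Centre of the blue grip block on top of the canister to be weighed: block 34 mm long (x), 12 mm thick (y, the way to pinch it), 44 mm tall (z, up), on a thin stem. This point is 143 mm above the canister's underside and 38 mm above the underside of the stirrup's peak, on the canister's axis. The whole is symmetrical under a half turn about z.
- can_blue_peak (a point): Underside of the peak of the canister's rigid wire stirrup (6 mm wire), 105 mm above the canister's underside, where the hook bears. Uprights 26 mm either side along y meet in a shallow peak on the axis: the window for the hook under it is 46 mm wide (y), 43 mm high down to the lid, and open along x. A stem of 12 mm above the peak carries the grip block.
- can_blue: The canister itself: closed steel can, 73 mm in diameter, blue lid (its top 62 mm above the underside), wire stirrup and blue grip block above, 165 mm tall in all. Weight unknown, between 0.25 and 0.95 kg. Origin at the centre of its underside.
- scale: Sprung hook scale, fixed to the bench: blue base plate 200 x 130 x 12 mm, blue column 35 x 45 mm and 287 mm tall (299 mm with its steel button), white strip with marks. Origin under the column's centre; the hook arm reaches along its -x axis, the base plate lies under the hook.
- hook_seat (a point): Lowest point on top of the steel hook (8 mm bar), where the stirrup's peak rests: 110 mm from the column along the scale's -x, 254 mm above the bench unloaded; sinks with the hook. Axes as the scale. Outwards (-x) the hook curls up: tip top 18 mm above this point, its end 26 mm out. Towards the column the arm's top is 10 mm above this point, 20 mm away.
- hook (a joint): How far the red carriage with the hook has sunk down the column, m: 0 unloaded (resting on its upper stop), grows downwards, bottom stop at 0.12. It begins to sink at a load of about 0.85 N, then 90 N per metre; lightly damped. A delicate movement: let go with half a newton of the weight still in the hand, or pressed on too much, it may already jump too hard.
- mat_top (a point): Centre of the upper face of a round cork mat, 110 mm in diameter, 6 mm thick, fixed flat on the bench.
- can_green: A canister of the same make with green lid and grip: bystander; 73 mm diameter, 165 mm tall with its grip. Origin at the centre of its underside.
- can_orange: The same with orange lid and grip: bystander. Origin at the centre of its underside.
- paperweight: Green glass paperweight, 68 mm in diameter, 50 mm tall: bystander. Origin under its centre.
- jacks: Steel glass-shaping jacks lying flat, 220 mm long, 54 mm wide, 10 mm thick: bystander. Origin under its middle.
- paddle: Dark paddle with wooden handle lying flat, 240 mm long, 12 mm thick: bystander. Origin under its middle.
- tumbler: Amber glass tumbler, 72 mm in diameter, 90 mm tall: bystander. Origin under its centre.
Mind the look-alikes: they are no part of the job. Of the things that look like the part that bears mat_top, take the one that is nearest to the robot's base at the start.

How it is judged:
On the way:
1. the blue canister hangs from the hook alone, untouched, upright and still for 1 s (contact force between can_blue and scale above 1.5 N and value of joint hook above 0.006 m and distance between can_blue_grip and hook_seat below 0.055 m and contact force between each of the arm, the fingers and can_blue below 0.05 N and contact force between each of the arm, the fingers and scale below 0.05 N and velocity of joint hook between -0.008 and 0.008 m/s and linear speed of can_blue below 0.02 m/s and angle between can_blue's own z axis and vertical below 0.3 rad), for 1 s.
At the end, for the whole second after the job is handed in: The blue canister stands upright (within 0.08 rad) and at rest on the cork mat, its centre within 20 mm of the mat's centre, and the scale's hook is empty and back up within 4 mm of its unloaded height (horizontal distance between can_blue and mat_top below 0.02 m and angle between can_blue's own z axis and vertical below 0.08 rad and height (world z) of can_blue between 0.003 and 0.01 m and linear speed of can_blue below 0.01 m/s and value of joint hook below 0.004 m); the robot touches nothing.
It fails at once if with the hand off the canister the hook drops, springs up or bounces faster than 0.06 m/s, or at any time it moves faster than 0.15 m/s ((contact force between the fingers and can_blue below 0.05 N and (velocity of joint hook above 0.06 m/s or velocity of joint hook below -0.06 m/s)) or velocity of joint hook above 0.15 m/s or velocity of joint hook below -0.15 m/s).
It fails at once if the hook is dragged down to within 5 mm of its bottom stop (value of joint hook above 0.115 m).
It fails at once if the canister tips more than 0.6 rad (angle between can_blue's own z axis and vertical above 0.6 rad).
It fails at once if the canister is dropped or banged onto the mat (still moving faster than 0.3 m/s within 4 mm of the mat's face) (horizontal distance between can_blue and mat_top below 0.06 m and height (world z) of can_blue below 0.01 m and linear speed of can_blue above 0.3 m/s).
It fails at once if another canister or a tool or glass on the bench is moved more than 30 mm (distance of any of can_green, can_orange, paperweight, jacks, paddle, tumbler from where it was at the start of the episode above 0.03 m).
It also fails if it takes over 72 s, if anything falls off the work surface, if the arm or the gripper's body presses on something with over 40 N, if the wrist force passes 120 N, or if a joint passes its speed limit or range.

ROBOT

A 6-joint arm with a two-finger parallel gripper is mounted at the origin on the work surface. World frame = base frame: x ahead of the robot, y to its left, z up, the work surface at z = 0. Lengths are in m, angles in rad, forces in N, time in s.
With the tool pointing down it reaches from about 0.35 to 0.875 m from the base axis. Payload 4.2 kg.
Tool frame: the origin (TCP) lies midway between the tips of the shut fingers; the grasp point (between the pads) lies 19 mm behind it (ctrl.hold_point_z is the distance from the TCP to the grasp point, in m); z points along the fingers, y is the line along which they close (so a half turn about z gives the same grasp; the last joint's range is limited). The gripper opens to 85 mm and grips with 20 to 120 N. Pads are 22 mm wide; open, the fingers measure 114 mm over their backs; the gripper's body (76 mm by 85 mm) begins 54 mm behind the grasp point. The pads swing forward as they close: fully open they stand 13 mm farther back than shut.
Start: joints at [-1.016, 0.385, 0.008, 0, -1.194, -0.259], TCP at [0.182, -0.598, 0.231] pointing down, gripper open.
Joint ranges: [-3.14, 3.14], [-1.21, 2.06], [-1.07, 1.41], [-3.16, 2.05], [-2.99, -0.16], [-3.1, 3.1]. Speed limits (rad/s): [2.79, 2.79, 3.14, 3.14, 3.14, 3.14].

INTERFACE

Orientations are given as a unit quaternion [w, x, y, z].
In Python, from plant import telemetry, eyes, ctrl gives the robot as it stands.
- The arm moves only by the tool play_rows, never from a script. Its argument "plan" is a list of rows, each an object with "xyz": the shift along the tool's x, y, z in mm, a list of three; "twist": the turn about the tool's z in degrees; "jaw": the finger opening in mm, from 0 to 85.4. In form: [{"xyz": [x, y, z], "twist": twist, "jaw": jaw}, ...]. A call has 1 to 8 rows; each row is the pose to reach, as a shift and turn from the pose commanded when the call began, along the tool's axes at that moment; what a row does not reach only later rows make up. A row lasts 1/8 s, in which the tool goes at most 62.5 mm and 10.7 degrees, less where a joint would pass 70% of its speed; a pose out of reach is approached as far as the arm can. A call with a gripper value outside its range is refused whole. The fingers move at their own pace and stop on an object; the grip force is fixed at half the most. Time passes only in rows, so rows that repeat a pose let the fingers close. It gives the time, the measured TCP pose, the force, the opening and the grip force at its end, in the units of the state.
- telemetry.read_state(): the state, without advancing time (a new reading comes with each control period).
- eyes.read_camera(name): name is "scene" or "top" or "wrist"; returns the picture (420x560x3 uint8, blue, green, red); there is no depth.
- eyes.camera_info(name): a dict with "fovy" (degrees; the focal length in pixels is half the picture's height over the tangent of half this angle, whatever the lens; pixels are square), "cx", "cy" (the principal point, pixels), "k1" (the pictures are not rectified: a ray, as slopes to the right and down, at radius r is drawn at 1 + k1 r^2 times it, then the intrinsics apply), "R" (3x3) and "t" (3): a world point X has camera coordinates R X + t; the wrist camera has in their place "T_tool_cam" (4x4, takes a point from camera to tool coordinates, whose origin is the TCP and whose axes are the flange's). Camera axes: x right, y down, z forward; pixel columns grow to the right and rows downward; lengths in m; the calibration is good to about 2 mm. A picture is of the moment at which its call begins: read the wrist's pose just before it. camera_info takes no time and is no camera call.
- ctrl.finish_job(): hands the job in; it is judged then, once.
The state is a dict: "time": time; "joint_positions": joint angles; "dq": joint speeds; "joint_torque": joint torques, N m; "eef_pos": TCP position; "tool_rot": TCP orientation; "wrist_force": force on the tool from outside, world axes, zero at the start; "torque": the same for the moment, N m; "grip_width": finger opening in m; "finger_force": force on a finger pad.
Only numpy, scipy, OpenCV 4.12 (cv2) and the standard library are available. Lean on these libraries where they do the work, as an engineer would, in place of code of your own. Each camera call takes 0.05 s, during which the arm holds its last target. There are 200 camera calls.

## Working session

There is one attempt and no reset: what is moved stays moved. The work goes in short steps, Python scripts to look and compute and a tool call to move; the robot and the scene stay as the last step left them, time stands still between calls to the robot, and variables do not carry over. Pictures are saved under pics/ and viewed, at most 10 in all, crops included, and the job is handed in when it is done.

Besides the shell and the picture viewer there is one more tool, called as a command line: name --argument value ..., lists and objects as JSON in quotes. play_rows: Moves the arm, as the interface text tells. Its arguments: {"type":"object","properties":{"plan":{"type":"array"}},"required":["plan"]}

```bash
mkdir -p pics; ls
python3 - <<'E'
from plant import telemetry, eyes, ctrl
import cv2,json
s=telemetry.read_state(); print(s['eef_pos'],s['tool_rot'],s['time'],s['grip_width'],s['wrist_force'],ctrl.hold_point_z)
for n in ("scene","top","wrist"):
    print(n,eyes.camera_info(n))
for n in ("scene","top"):
    cv2.imwrite(f'pics/{n}0.png',cv2.resize(eyes.read_camera(n),(800,600),interpolation=cv2.INTER_CUBIC))
E
```

```text
pics
[ 0.18202576 -0.59727678  0.23018332] [-2.19996769e-04 -1.47283607e-01  9.89093654e-01  1.11054434e-03] 0.0 0.0854498747554989 [ 0.14345172 -0.00735813  0.50585001] 0.0187
scene {'fovy': 52.066666189887826, 'cx': 277.8899589826447, 'cy': 206.47848688149045, 'k1': -0.09188332773481629, 'R': array([[-0.55350397,  0.8328221 ,  0.00637939],
       [ 0.58044412,  0.39124081, -0.71415352],
       [-0.59725871, -0.39158393, -0.69996004]]), 't': array([ 0.30520116, -0.23892421,  1.64600461])}
top {'fovy': 44.74608674638508, 'cx': 287.4383420533519, 'cy': 216.87662371943293, 'k1': 0.027981816986159938, 'R': array([[-2.58299913e-02, -9.99666260e-01,  4.23680127e-04],
       [-9.98285467e-01,  2.57720400e-02, -5.25540571e-02],
       [ 5.25255986e-02, -1.78042455e-03, -9.98617991e-01]]), 't': array([0.02898336, 0.5656636 , 1.67211684])}
wrist {'fovy': 58.07125456484754, 'cx': 276.66193897397335, 'cy': 213.31777508599203, 'k1': 0.022510335566678658, 'T_tool_cam': array([[-4.07598248e-04, -9.63883171e-01, -2.66325113e-01,
         6.60925863e-02],
       [ 9.99999832e-01, -5.02574281e-04,  2.88462141e-04,
        -2.51077555e-04],
       [-4.11891955e-04, -2.66324951e-01,  9.63883214e-01,
        -1.45236418e-01],
       [ 0.00000000e+00,  0.00000000e+00,  0.00000000e+00,
         1.00000000e+00]])}
```

View pics/scene0.png

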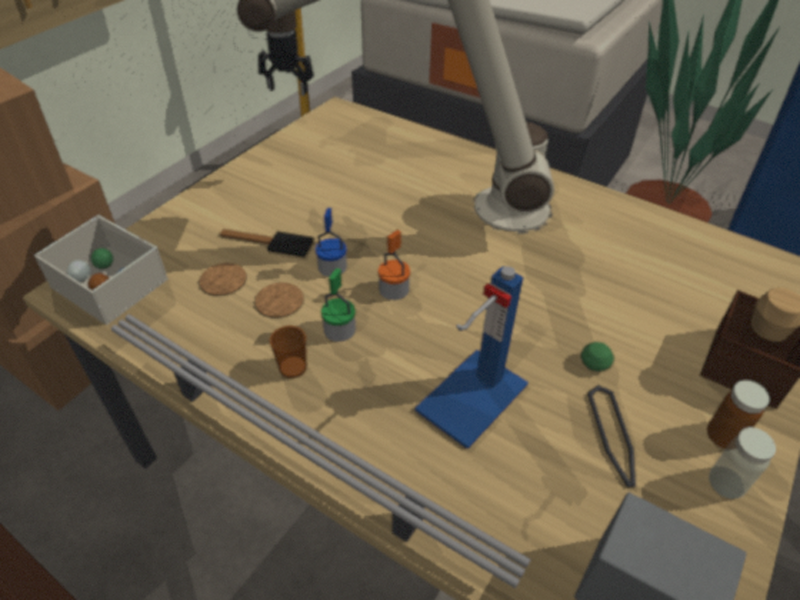

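View pics/top0.png

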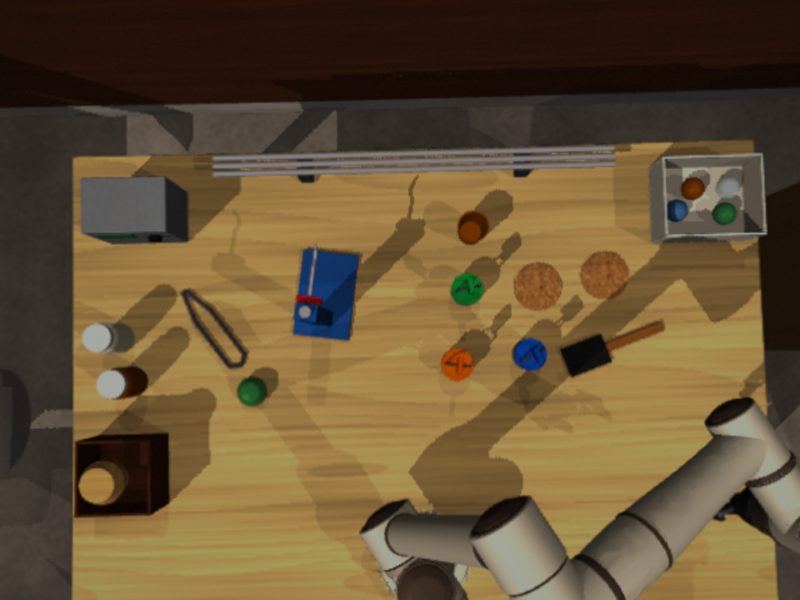

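The scene view shows the blue canister at about (331,250), the scale column at (500,330) and two cork mats at (279,299) and (222,278). In the top view the blue can is at (530,354), the mats are at (538,286) and (605,275), and the scale plate spans about 295–358 by 248–340. I'll enlarge the areas that matter.

```bash
cat > h.py <<'E'
import numpy as np, cv2
from plant import telemetry, eyes, ctrl
from scipy.spatial.transform import Rotation as Rn
def pose():
    s=telemetry.read_state(); q=np.array(s['tool_rot']); T=np.eye(4)
    T[:3,:3]=Rn.from_quat(q[[1,2,3,0]]).as_matrix(); T[:3,3]=s['eef_pos']; return T
def cam(n,T=None):
    c=eyes.camera_info(n); f=210/np.tan(np.radians(c['fovy'])/2)
    if 'R' in c: R,t=np.array(c['R']),np.array(c['t'])
    else:
        M=np.linalg.inv(T@np.array(c['T_tool_cam'])); R,t=M[:3,:3],M[:3,3]
    K=np.array([[f,0,c['cx']],[0,f,c['cy']],[0,0,1]]); return K,np.array([c['k1'],0,0,0.]),R,t
def px2w(n,uv,z,T=None):
    K,D,R,t=cam(n,T); p=cv2.undistortPoints(np.array(uv,float).reshape(-1,1,2),K,D)[:,0]
    d=np.c_[p,np.ones(len(p))]@R; o=-R.T@t
    return o+d*((np.asarray(z)-o[2])/d[:,2])[:,None]
def w2px(n,X,T=None):
    K,D,R,t=cam(n,T); return cv2.projectPoints(np.array(X,float).reshape(-1,3),cv2.Rodrigues(R)[0],t,K,D)[0][:,0]
def tri(obs):  # obs: list of (n,uv,T)
    A=[];b=[]
    for n,uv,T in obs:
        K,D,R,t=cam(n,T); p=cv2.undistortPoints(np.array(uv,float).reshape(1,1,2),K,D)[0,0]
        d=R.T@np.array([*p,1]); d/=np.linalg.norm(d); P=np.eye(3)-np.outer(d,d); A.append(P); b.append(P@(-R.T@t))
    X=np.linalg.lstsq(np.vstack(A),np.hstack(b),rcond=None)[0]; return X
def crop(n,img,x,y,w,h,s): return cv2.resize(img[y:y+h,x:x+w],None,fx=s,fy=s,interpolation=cv2.INTER_CUBIC)
E
python3 - <<'E'
from h import *
t=eyes.read_camera('top'); s=eyes.read_camera('scene')
a=crop('',t,195,165,65,80,6); b=crop('',t,335,175,68,92,6); 
o=np.zeros((580,800,3),np.uint8); o[:480,:390]=a; o[:552,392:800]=b[:552]; cv2.imwrite('pics/c1.png',o)
a=crop('',s,285,175,90,145,4);b=crop('',s,170,135,105,100,4)
o=np.zeros((580,800,3),np.uint8); o[:580,:360]=a; o[:400,370:790]=b; cv2.imwrite('pics/c2.png',o)
E
```

```text
(no output)
```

View pics/c1.png

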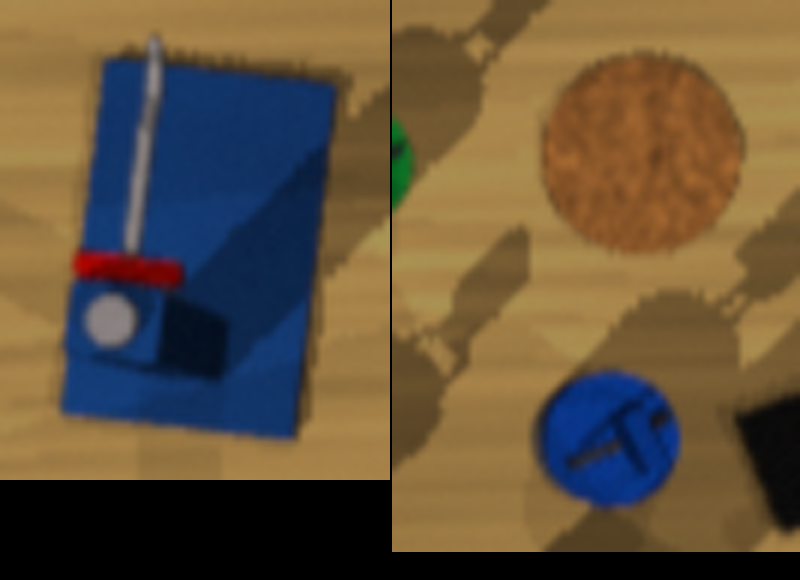

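View pics/c2.png

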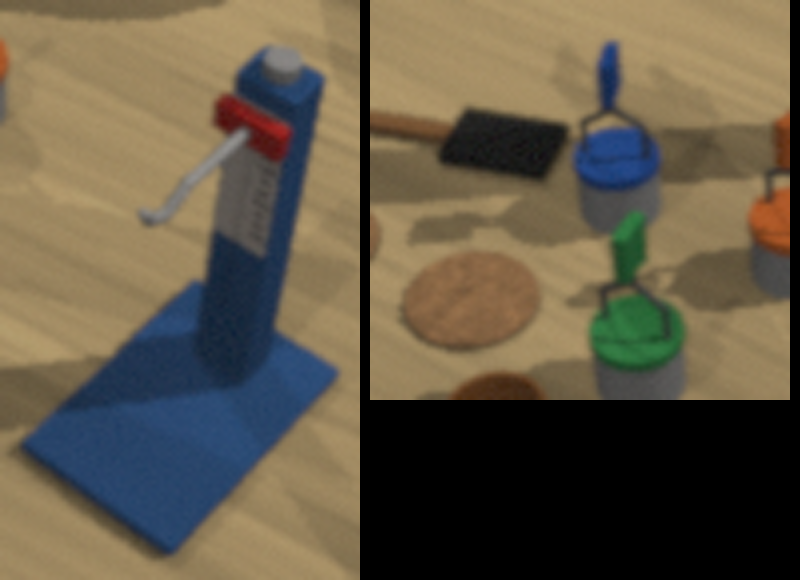

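In c1 the plate corners are about (105,58), (337,84), (298,438) and (62,412), with the button at (110,320) and the hook end at (155,38). The mat centre is (643,152) and the blue lid centre (610,438), with the stirrup wire running from (570,463) to (668,410). In c2 the hook tip is at (150,215) and the blue grip at (610,75).

Run:
```python
from h import *
np.set_printoptions(precision=4,suppress=True)
L=lambda p:(np.array(p)/6+[195,165]-.4)
Rr=lambda p:((np.array(p)-[392,0])/6+[335,175]-.4)
c=px2w('top',L([[105,58],[337,84],[298,438],[62,412]]),.012);print('plate',c, 'mean',c.mean(0))
print(np.linalg.norm(c-np.roll(c,1,0),axis=1))
e1=c[0]-c[3];e2=c[1]-c[2];print('yaw arm dir',np.degrees(np.arctan2(e1[1],e1[0])),np.degrees(np.arctan2(e2[1],e2[0])), 'short',np.degrees(np.arctan2(*(c[0]-c[1])[[1,0]])),np.degrees(np.arctan2(*(c[3]-c[2])[[1,0]])))
print('button',px2w('top',L([[110,320]]),.299))
sb=np.array([282,55])/4+[285,175]-.4
print('button tri',tri([('top',L([110,320]),None),('scene',sb,None)]))
print('arm',px2w('top',L([[155,38],[132,245]]),[.272,.266]))
ht=np.array([148,212])/4+[285,175]-.4
print('hooktip tri',tri([('top',L([155,40]),None),('scene',ht,None)]))
m=px2w('top',Rr([[643,152],[541,152],[743,152],[643,52],[643,252]]),.006);print('mat',m)
print('lid',px2w('top',Rr([[610,438],[538,438],[681,438],[610,370],[610,507]]),.062))
print('wire',px2w('top',Rr([[570,463],[668,410]]),.09))
g=(np.array([609,75])-[370,0])/4+[170,135]-.4
K=px2w('scene',[g],.143);print('grip',K)
```

```text
plate [[0.7146 0.261  0.012 ]
 [0.6969 0.1329 0.012 ]
 [0.5015 0.1587 0.012 ]
 [0.5192 0.2883 0.012 ]] mean [0.6081 0.2102 0.012 ]
[0.1973 0.1293 0.1971 0.1307]
yaw arm dir -7.930949135129825 -7.5218600513354446 short 82.12236399370526 82.22200470625071
button [[0.5537 0.2195 0.299 ]]
button tri [0.5537 0.22   0.2966]
arm [[0.6869 0.1999 0.272 ]
 [0.5904 0.2134 0.266 ]]
hooktip tri [0.6856 0.2028 0.2671]
mat [[ 0.6155 -0.2831  0.006 ]
 [ 0.617  -0.2266  0.006 ]
 [ 0.614  -0.3384  0.006 ]
 [ 0.6712 -0.285   0.006 ]
 [ 0.56   -0.2812  0.006 ]]
lid [[ 0.4584 -0.2502  0.062 ]
 [ 0.4594 -0.2119  0.062 ]
 [ 0.4574 -0.288   0.062 ]
 [ 0.4946 -0.2515  0.062 ]
 [ 0.4217 -0.2489  0.062 ]]
wire [[ 0.4462 -0.2243  0.09  ]
 [ 0.4726 -0.2765  0.09  ]]
grip [[ 0.4619 -0.2463  0.143 ]]
```

play_rows --plan '[{"xyz":[-46,31,-30],"twist":-2,"jaw":85},{"xyz":[-92,63,-30],"twist":-4,"jaw":85},{"xyz":[-138,94,-30],"twist":-6,"jaw":85},{"xyz":[-184,126,-30],"twist":-8,"jaw":85},{"xyz":[-230,157,-30],"twist":-10,"jaw":85},{"xyz":[-276,189,-30],"twist":-10,"jaw":85},{"xyz":[-322,220,-30],"twist":-10,"jaw":85},{"xyz":[-366,251,-30],"twist":-10,"jaw":85}]'

```text
time: 1.2
eef_pos: [0.46, -0.2494, 0.2614]
tool_rot: [0.0, -0.233, 0.972, -0.0]
wrist_force: [0.6, -0.1, -0.0]
grip_width: 0.0849
finger_force: 0.0
```

play_rows --plan '[{"xyz":[0,0,0],"twist":0,"jaw":85},{"xyz":[0,0,0],"twist":0,"jaw":85}]'

```text
time: 1.45
eef_pos: [0.459, -0.2509, 0.2611]
tool_rot: [-0.0, -0.233, 0.972, 0.0]
wrist_force: [-0.0, -0.5, -1.0]
grip_width: 0.0849
finger_force: 0.0
```

Run:
```python
from h import *
T=pose();np.set_printoptions(precision=4,suppress=True);print(T)
w=eyes.read_camera('wrist');np.save('T1.npy',T);cv2.imwrite('pics/w1raw.png',w)
g=w2px('wrist',[[0.4585,-0.25,.165],[0.4585,-.25,.062]],T);print(g)
cv2.imwrite('pics/w1.png',cv2.resize(w,(800,600),interpolation=cv2.INTER_CUBIC))
```

```text
[[-0.8911 -0.4537 -0.0007  0.459 ]
 [-0.4537  0.8911  0.0001 -0.2509]
 [ 0.0006  0.0004 -1.      0.2611]
 [ 0.      0.      0.      1.    ]]
[[278.7241 212.6043]
 [278.0567 183.1681]]
```

View pics/w1.png

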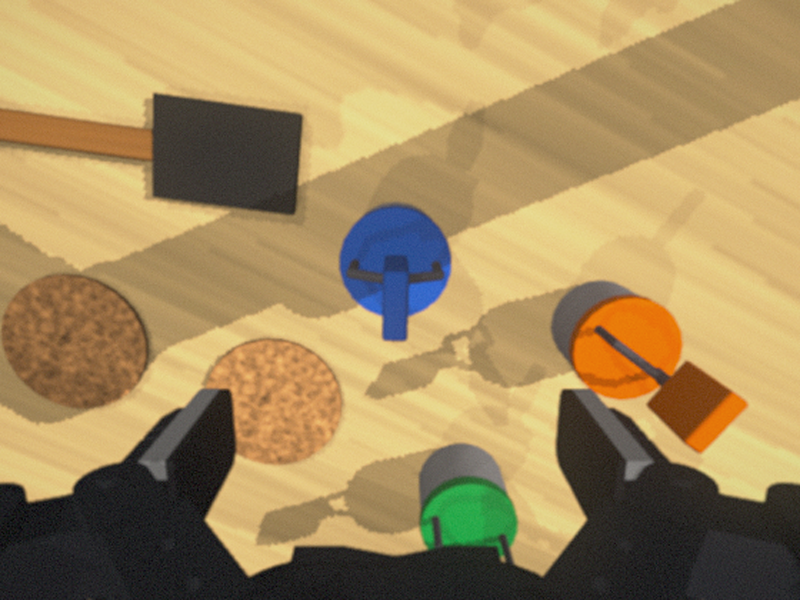

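The wrist view shows the blue grip centred under the tool, with the block's top face centre at about (396,305) and the stirrup feet level at (352,268) and (438,268). So position and yaw already match. Next I'll descend and grip.

play_rows --plan '[{"xyz":[0,0,40],"twist":0,"jaw":85},{"xyz":[0,0,75],"twist":0,"jaw":85},{"xyz":[0,0,105],"twist":0,"jaw":85},{"xyz":[0,0,125],"twist":0,"jaw":85},{"xyz":[0,0,135],"twist":0,"jaw":85},{"xyz":[0,0,135],"twist":0,"jaw":60},{"xyz":[0,0,135],"twist":0,"jaw":40}]'

```text
time: 2.38
eef_pos: [0.4596, -0.2516, 0.1273]
tool_rot: [0.001, -0.233, 0.973, -0.001]
wrist_force: [-0.6, 0.2, -0.2]
grip_width: 0.0515
finger_force: 0.0
```

```bash
cat >> h.py <<'E'
def favg(n=12):
    F=[];P=[]
    for i in range(n):
        eyes.read_camera('top'); s=telemetry.read_state(); F.append([*s['wrist_force'],s['finger_force']]); P.append(s['eef_pos'])
    F=np.array(F); print('t',round(s['time'],2),'F',F.mean(0).round(3),'sd',F.std(0).round(2),'TCP',np.mean(P,0).round(4),'w',round(s['grip_width'],4)); return F.mean(0)
E
python3 -c "
from h import *
favg(15)"
```

```text
t 3.12 F [-0.13   0.016 -0.01   0.   ] sd [0.54 0.35 0.53 0.  ] TCP [ 0.4593 -0.2511  0.1267] w 0.0398
```

play_rows --plan '[{"xyz":[0,0,0],"twist":0,"jaw":15},{"xyz":[0,0,0],"twist":0,"jaw":5},{"xyz":[0,0,0],"twist":0,"jaw":0},{"xyz":[0,0,0],"twist":0,"jaw":0},{"xyz":[0,0,0],"twist":0,"jaw":0},{"xyz":[0,0,-5],"twist":0,"jaw":0},{"xyz":[0,0,-15],"twist":0,"jaw":0},{"xyz":[0,0,-30],"twist":0,"jaw":0}]'

```text
time: 4.12
eef_pos: [0.4582, -0.2506, 0.156]
tool_rot: [-0.001, -0.233, 0.973, 0.001]
wrist_force: [-0.2, -0.4, -8.7]
grip_width: 0.0114
finger_force: 58.5
```

```bash
python3 -c "
from h import *
favg(15)"
```

```text
t 4.88 F [ 0.162 -0.332 -8.394 58.481] sd [0.81 0.35 0.68 0.02] TCP [ 0.4592 -0.251   0.1565] w 0.0112
```

play_rows --plan '[{"xyz":[0,0,-30],"twist":0,"jaw":0},{"xyz":[0,0,-75],"twist":3,"jaw":0},{"xyz":[0,0,-120],"twist":8,"jaw":0},{"xyz":[-5,3,-150],"twist":14,"jaw":0},{"xyz":[-20,11,-164],"twist":20,"jaw":0},{"xyz":[-48,27,-164],"twist":26,"jaw":0},{"xyz":[-83,46,-164],"twist":32,"jaw":0},{"xyz":[-121,67,-164],"twist":35,"jaw":0}]'

```text
time: 5.88
eef_pos: [0.5367, -0.1356, 0.32]
tool_rot: [-0.0, 0.072, 0.997, 0.0]
wrist_force: [0.6, -0.8, -8.5]
grip_width: 0.0114
finger_force: 59.9
```

play_rows --plan '[{"xyz":[-25,50,0],"twist":0,"jaw":0},{"xyz":[-49,100,0],"twist":0,"jaw":0},{"xyz":[-74,150,0],"twist":0,"jaw":0},{"xyz":[-98,200,0],"twist":0,"jaw":0},{"xyz":[-123,250,0],"twist":0,"jaw":0},{"xyz":[-145,296,0],"twist":0,"jaw":0},{"xyz":[-162,331,0],"twist":0,"jaw":0},{"xyz":[-170,348,0],"twist":0,"jaw":0}]'

```text
time: 6.88
eef_pos: [0.7543, 0.187, 0.317]
tool_rot: [-0.002, 0.069, 0.998, -0.0]
wrist_force: [0.4, -0.9, -8.1]
grip_width: 0.0111
finger_force: 60.0
```

play_rows --plan '[{"xyz":[0,0,0],"twist":0,"jaw":0},{"xyz":[0,0,0],"twist":0,"jaw":0},{"xyz":[0,0,0],"twist":0,"jaw":0}]'

```text
time: 7.25
eef_pos: [0.7535, 0.1833, 0.3206]
tool_rot: [-0.0, 0.071, 0.998, -0.0]
wrist_force: [0.5, 0.7, -8.1]
grip_width: 0.0111
finger_force: 59.9
```

Run:
```python
from h import *
np.set_printoptions(precision=4,suppress=True)
favg(10)
T=pose();print(T)
S=np.array([.6627,.2047,.254]); d=np.array([.9907,-.136,0])
pk=T[:3,3]-[0,0,.0217]
print('peak rel seat: along tool', (T[:3,:3].T@(S-pk)).round(4))
w=eyes.read_camera('wrist');s=eyes.read_camera('scene')
print(w2px('wrist',[S,S+.026*d+[0,0,.018]],T), w2px('scene',[S,pk]))
u,v=w2px('scene',[(S+pk)/2])[0].astype(int)
o=np.zeros((600,800,3),np.uint8);o[:315,:420]=cv2.resize(w,(420,315));o[:480,420:800]=crop('',s,u-47,v-70,95,120,4)
cv2.imwrite('pics/m1.png',o);print(u-47,v-70)
```

```text
t 7.75 F [ 0.156  0.096 -8.388 59.936] sd [0.5  0.53 0.5  0.  ] TCP [0.7536 0.1838 0.3207] w 0.0115
[[-0.9901  0.1401  0.      0.7537]
 [ 0.1401  0.9901  0.      0.1843]
 [-0.      0.     -1.      0.3203]
 [ 0.      0.      0.      1.    ]]
peak rel seat: along tool [0.093  0.0075 0.0446]
[[290.3751  54.6927]
 [291.3756 106.8739]] [[325.7016 225.703 ]
 [298.272  233.4215]]
265 159
```

View pics/m1.png

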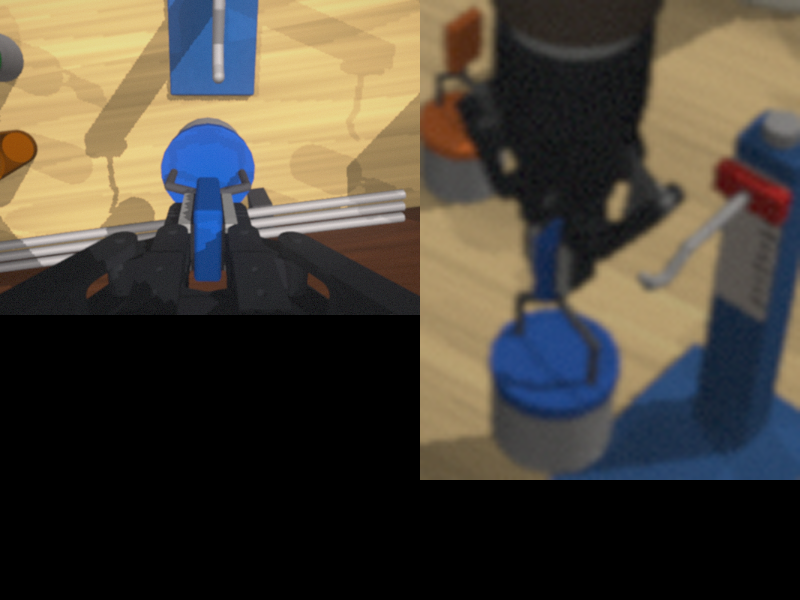

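The wrist inset shows the hook tip at (219,76), in line with the stirrup and within about 1 mm laterally. In the scene inset the peak is at (552,298), where I projected it. The window can go over the hook now.

play_rows --plan '[{"xyz":[0,4,9],"twist":0,"jaw":0},{"xyz":[0,7,18],"twist":0,"jaw":0},{"xyz":[10,7,18],"twist":0,"jaw":0},{"xyz":[27,7,18],"twist":0,"jaw":0},{"xyz":[47,7,18],"twist":0,"jaw":0},{"xyz":[67,7,18],"twist":0,"jaw":0},{"xyz":[84,7,18],"twist":0,"jaw":0},{"xyz":[94,7,18],"twist":0,"jaw":0}]'

```text
time: 8.85
eef_pos: [0.6603, 0.2045, 0.3033]
tool_rot: [0.0, 0.07, 0.998, 0.0]
wrist_force: [0.7, -0.3, -7.5]
grip_width: 0.0115
finger_force: 60.0
```

Run:
```python
from h import *
np.set_printoptions(precision=4,suppress=True)
favg(6)
T=pose()
S=np.array([.6627,.2047,.254]); pk=T[:3,3]-[0,0,.0217]
print('seat-peak in tool', (T[:3,:3].T@(S-pk)).round(4))
w=eyes.read_camera('wrist');s=eyes.read_camera('scene')
u,v=w2px('scene',[S])[0].astype(int)
o=np.zeros((600,800,3),np.uint8);o[:600,:300]=crop('',w,227,110,100,200,3)[:600];o[:400,300:780]=crop('',s,u-40,v-40,80,80,6)[:400];print(u,v,w2px('scene',[S,pk]))
cv2.imwrite('pics/m2.png',o)
```

```text
t 9.15 F [-0.362 -0.161 -8.394 59.978] sd [1.23 0.52 0.74 0.01] TCP [0.6612 0.2044 0.3029] w 0.0115
seat-peak in tool [-0.0005  0.0005  0.0265]
325 225 [[325.7016 225.703 ]
 [326.6293 217.5181]]
```

View pics/m2.png

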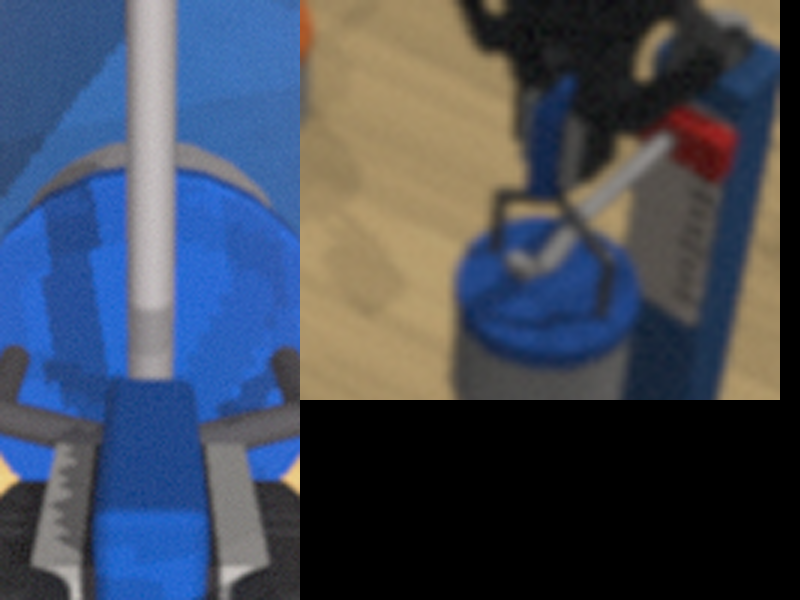

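The hook passes through the stirrup window: the arm is centred in the wrist crop at x≈150, and in the scene crop the tip (520,265) is just outside the stirrup. I'll lower slowly onto the spring.

play_rows --plan '[{"xyz":[0,0,5],"twist":0,"jaw":0},{"xyz":[0,0,11],"twist":0,"jaw":0},{"xyz":[0,0,16],"twist":0,"jaw":0},{"xyz":[0,0,20],"twist":0,"jaw":0},{"xyz":[0,0,24],"twist":0,"jaw":0},{"xyz":[0,0,28],"twist":0,"jaw":0},{"xyz":[0,0,32],"twist":0,"jaw":0},{"xyz":[0,0,36],"twist":0,"jaw":0}]'

```text
time: 10.25
eef_pos: [0.6618, 0.2044, 0.2665]
tool_rot: [0.0, 0.07, 0.998, 0.0]
wrist_force: [-0.9, -0.4, -5.9]
grip_width: 0.0115
finger_force: 60.1
```

play_rows --plan '[{"xyz":[0,0,4],"twist":0,"jaw":0},{"xyz":[0,0,9],"twist":0,"jaw":0},{"xyz":[0,0,14],"twist":0,"jaw":0},{"xyz":[0,0,19],"twist":0,"jaw":0},{"xyz":[0,0,24],"twist":0,"jaw":0},{"xyz":[0,0,28],"twist":0,"jaw":0},{"xyz":[0,0,30],"twist":0,"jaw":0},{"xyz":[0,0,30],"twist":0,"jaw":0}]'

```text
time: 11.25
eef_pos: [0.6618, 0.2044, 0.2365]
tool_rot: [0.0, 0.07, 0.998, 0.0]
wrist_force: [0.4, 0.4, -3.6]
grip_width: 0.011
finger_force: 60.4
```

```bash
python3 -c "
from h import *
favg(12)"
```

```text
t 11.85 F [ 0.228 -0.352 -3.765 60.423] sd [0.65 0.45 0.4  0.  ] TCP [0.6618 0.2044 0.2366] w 0.0117
```

play_rows --plan '[{"xyz":[0,0,4],"twist":0,"jaw":0},{"xyz":[0,0,9],"twist":0,"jaw":0},{"xyz":[0,0,14],"twist":0,"jaw":0},{"xyz":[0,0,20],"twist":0,"jaw":0},{"xyz":[0,0,26],"twist":0,"jaw":0},{"xyz":[0,0,32],"twist":0,"jaw":0},{"xyz":[0,0,37],"twist":0,"jaw":0},{"xyz":[0,0,40],"twist":0,"jaw":0}]'

```text
time: 12.85
eef_pos: [0.6618, 0.2044, 0.1963]
tool_rot: [0.0, 0.07, 0.998, 0.0]
wrist_force: [0.1, -0.5, -0.2]
grip_width: 0.0111
finger_force: 60.9
```

```bash
python3 -c "
from h import *
favg(3);favg(40)"
```

```text
t 13.0 F [ 0.995 -0.235 -0.218 60.949] sd [0.38 0.44 0.49 0.  ] TCP [0.6618 0.2044 0.1962] w 0.0114
t 15.0 F [ 1.361 -0.269 -0.175 60.951] sd [0.78 0.47 0.49 0.  ] TCP [0.6617 0.2044 0.1964] w 0.0112
```

play_rows --plan '[{"xyz":[-1,0,0],"twist":0,"jaw":0},{"xyz":[-2,0,0.5],"twist":0,"jaw":0},{"xyz":[-3,0,1],"twist":0,"jaw":0},{"xyz":[-3,0,1],"twist":0,"jaw":0}]'

```text
time: 15.5
eef_pos: [0.664, 0.204, 0.1948]
tool_rot: [-0.001, 0.07, 0.998, -0.0]
wrist_force: [-1.7, 0.6, -1.2]
grip_width: 0.011
finger_force: 61.1
```

```bash
python3 -c "
from h import *
favg(20)"
```

```text
t 16.5 F [-4.085  1.098 -0.234 61.128] sd [0.92 0.35 0.46 0.  ] TCP [0.6641 0.204  0.1951] w 0.0111
```

play_rows --plan '[{"xyz":[0.8,0,0],"twist":0,"jaw":0},{"xyz":[1.6,0,0],"twist":0,"jaw":0},{"xyz":[1.6,0,0],"twist":0,"jaw":0},{"xyz":[1.6,0,0],"twist":0,"jaw":0}]'

```text
time: 17.0
eef_pos: [0.6638, 0.204, 0.1957]
tool_rot: [0.001, 0.07, 0.998, 0.0]
wrist_force: [-0.2, 0.1, 0.3]
grip_width: 0.0113
finger_force: 61.1
```

```bash
python3 -c "
from h import *
favg(20)"
```

```text
t 18.0 F [ 2.369 -1.376 -0.214 61.128] sd [1.34 0.58 0.48 0.  ] TCP [0.6637 0.2041 0.1956] w 0.0112
```

play_rows --plan '[{"xyz":[-0.5,0.2,0],"twist":0,"jaw":0},{"xyz":[-0.5,0.2,0],"twist":0,"jaw":0}]'

```text
time: 18.25
eef_pos: [0.6636, 0.2042, 0.1953]
tool_rot: [0.0, 0.07, 0.998, -0.0]
wrist_force: [3.5, -2.0, 0.5]
grip_width: 0.011
finger_force: 61.2
```

```bash
python3 -c "
from h import *
favg(8);favg(8);favg(8)"
```

```text
t 18.65 F [ 4.48  -2.346 -0.07  61.159] sd [0.43 0.54 0.45 0.  ] TCP [0.6636 0.2042 0.1954] w 0.011
t 19.05 F [ 4.389 -2.328 -0.081 61.161] sd [0.67 0.69 0.52 0.  ] TCP [0.6636 0.2042 0.1954] w 0.0114
t 19.45 F [ 4.654 -2.361 -0.247 61.161] sd [0.49 0.3  0.32 0.  ] TCP [0.6636 0.2042 0.1954] w 0.0113
```

play_rows --plan '[{"xyz":[-0.25,-0.15,0],"twist":0,"jaw":0},{"xyz":[-0.25,-0.15,0],"twist":0,"jaw":0},{"xyz":[-0.25,-0.15,0],"twist":0,"jaw":0}]'

```text
time: 19.82
eef_pos: [0.6637, 0.2042, 0.1952]
tool_rot: [-0.0, 0.07, 0.998, -0.0]
wrist_force: [3.7, -1.7, 0.6]
grip_width: 0.0114
finger_force: 61.2
```

```bash
python3 -c "
from h import *
favg(8);favg(8);favg(8)"
```

```text
t 20.23 F [ 3.867 -1.667 -0.278 61.156] sd [0.29 0.56 0.46 0.  ] TCP [0.6637 0.2042 0.1953] w 0.0112
t 20.62 F [ 3.515 -1.536  0.063 61.154] sd [0.43 0.4  0.52 0.  ] TCP [0.6637 0.2041 0.1953] w 0.0111
t 21.02 F [ 3.358 -1.071 -0.249 61.154] sd [0.36 0.32 0.37 0.  ] TCP [0.6637 0.2041 0.1953] w 0.0112
```

play_rows --plan '[{"xyz":[-0.4,-0.1,0],"twist":0,"jaw":0},{"xyz":[-0.4,-0.1,0],"twist":0,"jaw":0},{"xyz":[-0.4,-0.1,0],"twist":0,"jaw":0},{"xyz":[-0.4,-0.1,0],"twist":0,"jaw":0}]'

```text
time: 21.52
eef_pos: [0.6638, 0.2041, 0.1951]
tool_rot: [-0.0, 0.07, 0.998, -0.0]
wrist_force: [1.5, 0.0, 0.0]
grip_width: 0.0114
finger_force: 61.2
```

```bash
python3 -c "
from h import *
favg(8);favg(8);favg(8)"
```

```text
Traceback (most recent call last):
  File "h.py", line 29, in favg
    eyes.read_camera('top'); s=telemetry.read_state(); F.append([*s['wrist_force'],s['finger_force']]); P.append(s['eef_pos'])
    ~~~~~~~~~~~~~~~~^^^^^^^
ValueError: 200 camera calls are used up
```

play_rows --plan '[{"xyz":[0.2,0,0.5],"twist":0,"jaw":0},{"xyz":[0.2,0,1],"twist":0,"jaw":0}]'

```text
time: 21.88
eef_pos: [0.6638, 0.2041, 0.1942]
tool_rot: [-0.0, 0.07, 0.998, 0.0]
wrist_force: [1.1, 0.2, -0.1]
grip_width: 0.0112
finger_force: 61.2
```

play_rows --plan '[{"xyz":[0,0,0],"twist":0,"jaw":0}]'

```text
time: 22.0
eef_pos: [0.6638, 0.204, 0.1942]
tool_rot: [-0.0, 0.07, 0.998, 0.0]
wrist_force: [1.5, -1.3, -0.7]
grip_width: 0.0112
finger_force: 61.2
```

play_rows --plan '[{"xyz":[0,0,0],"twist":0,"jaw":0}]'

```text
time: 22.12
eef_pos: [0.6638, 0.204, 0.1942]
tool_rot: [-0.0, 0.07, 0.998, -0.0]
wrist_force: [1.5, -0.3, -0.5]
grip_width: 0.0112
finger_force: 61.2
```

play_rows --plan '[{"xyz":[-0.2,0,0],"twist":0,"jaw":0},{"xyz":[-0.2,0,0],"twist":0,"jaw":0}]'

```text
time: 22.38
eef_pos: [0.6639, 0.204, 0.1942]
tool_rot: [-0.0, 0.07, 0.998, -0.0]
wrist_force: [0.6, 0.6, -0.6]
grip_width: 0.0113
finger_force: 61.2
```

play_rows --plan '[{"xyz":[0,0,0],"twist":0,"jaw":0}]'

```text
time: 22.5
eef_pos: [0.6639, 0.204, 0.1942]
tool_rot: [-0.0, 0.07, 0.998, -0.0]
wrist_force: [-0.0, 0.2, 0.5]
grip_width: 0.0112
finger_force: 61.2
```

play_rows --plan '[{"xyz":[0,0,0],"twist":0,"jaw":0}]'

```text
time: 22.62
eef_pos: [0.6639, 0.204, 0.1942]
tool_rot: [-0.0, 0.07, 0.998, -0.0]
wrist_force: [0.3, 0.6, -0.2]
grip_width: 0.0111
finger_force: 61.2
```

play_rows --plan '[{"xyz":[0,0,0],"twist":0,"jaw":0}]'

```text
time: 22.75
eef_pos: [0.6639, 0.204, 0.1942]
tool_rot: [-0.0, 0.07, 0.998, -0.0]
wrist_force: [0.1, -0.4, -0.7]
grip_width: 0.0112
finger_force: 61.2
```

play_rows --plan '[{"xyz":[0,0,0],"twist":0,"jaw":0}]'

```text
time: 22.88
eef_pos: [0.6639, 0.204, 0.1942]
tool_rot: [-0.0, 0.07, 0.998, -0.0]
wrist_force: [-0.2, 0.7, -0.9]
grip_width: 0.0113
finger_force: 61.2
```

play_rows --plan '[{"xyz":[0,0,0.5],"twist":0,"jaw":0},{"xyz":[0,0,1],"twist":0,"jaw":0},{"xyz":[0,0,1],"twist":0,"jaw":0},{"xyz":[0,0,1],"twist":0,"jaw":0}]'

```text
time: 23.38
eef_pos: [0.6639, 0.204, 0.1932]
tool_rot: [-0.0, 0.07, 0.998, -0.0]
wrist_force: [-2.1, 1.1, -0.3]
grip_width: 0.0115
finger_force: 61.2
```

play_rows --plan '[{"xyz":[0,0,0],"twist":0,"jaw":0}]'

```text
time: 23.5
eef_pos: [0.6639, 0.204, 0.1932]
tool_rot: [-0.0, 0.07, 0.998, -0.0]
wrist_force: [-2.1, -0.5, 0.6]
grip_width: 0.011
finger_force: 61.2
```

play_rows --plan '[{"xyz":[0,0,0],"twist":0,"jaw":0}]'

```text
time: 23.62
eef_pos: [0.664, 0.204, 0.1932]
tool_rot: [-0.0, 0.07, 0.998, -0.0]
wrist_force: [-1.7, 1.0, 0.2]
grip_width: 0.0113
finger_force: 61.2
```

play_rows --plan '[{"xyz":[0,0,0],"twist":0,"jaw":0}]'

```text
time: 23.75
eef_pos: [0.664, 0.204, 0.1932]
tool_rot: [-0.0, 0.07, 0.998, -0.0]
wrist_force: [-1.9, 1.2, -0.0]
grip_width: 0.0113
finger_force: 61.2
```

play_rows --plan '[{"xyz":[0,0,0],"twist":0,"jaw":0}]'

```text
time: 23.88
eef_pos: [0.664, 0.204, 0.1933]
tool_rot: [-0.0, 0.07, 0.998, -0.0]
wrist_force: [-2.3, -0.1, 0.0]
grip_width: 0.0114
finger_force: 61.2
```

play_rows --plan '[{"xyz":[0,0,0],"twist":0,"jaw":0}]'

```text
time: 24.0
eef_pos: [0.664, 0.2039, 0.1933]
tool_rot: [-0.0, 0.07, 0.998, -0.0]
wrist_force: [-3.1, 0.2, 0.2]
grip_width: 0.0112
finger_force: 61.2
```

play_rows --plan '[{"xyz":[0.3,0.05,0],"twist":0,"jaw":0},{"xyz":[0.3,0.05,0],"twist":0,"jaw":0}]'

```text
time: 24.25
eef_pos: [0.6639, 0.204, 0.1934]
tool_rot: [0.0, 0.07, 0.998, -0.0]
wrist_force: [-2.0, 0.7, -0.3]
grip_width: 0.0113
finger_force: 61.2
```

play_rows --plan '[{"xyz":[0,0,0],"twist":0,"jaw":0}]'

```text
time: 24.38
eef_pos: [0.6639, 0.204, 0.1934]
tool_rot: [0.0, 0.07, 0.998, -0.0]
wrist_force: [-1.3, 0.4, 0.6]
grip_width: 0.0115
finger_force: 61.2
```

play_rows --plan '[{"xyz":[0,0,0],"twist":0,"jaw":0}]'

```text
time: 24.5
eef_pos: [0.6639, 0.204, 0.1934]
tool_rot: [0.0, 0.07, 0.998, -0.0]
wrist_force: [-1.1, -0.0, -0.4]
grip_width: 0.0112
finger_force: 61.2
```

play_rows --plan '[{"xyz":[0,0,0],"twist":0,"jaw":0}]'

```text
time: 24.62
eef_pos: [0.6639, 0.204, 0.1934]
tool_rot: [0.0, 0.07, 0.998, -0.0]
wrist_force: [-0.6, 0.9, 0.4]
grip_width: 0.0111
finger_force: 61.2
```

play_rows --plan '[{"xyz":[0,0,0],"twist":0,"jaw":0}]'

```text
time: 24.75
eef_pos: [0.6639, 0.204, 0.1934]
tool_rot: [0.0, 0.07, 0.998, 0.0]
wrist_force: [-1.1, -0.6, -0.2]
grip_width: 0.0113
finger_force: 61.2
```

play_rows --plan '[{"xyz":[0,0,0],"twist":0,"jaw":40},{"xyz":[0,0,0],"twist":0,"jaw":40},{"xyz":[0,0,0],"twist":0,"jaw":40},{"xyz":[0,0,0],"twist":0,"jaw":40},{"xyz":[0,0,0],"twist":0,"jaw":40},{"xyz":[0,0,0],"twist":0,"jaw":40},{"xyz":[0,0,0],"twist":0,"jaw":40},{"xyz":[0,0,0],"twist":0,"jaw":40}]'

```text
time: 25.75
eef_pos: [0.6638, 0.2041, 0.1933]
tool_rot: [-0.0, 0.07, 0.998, 0.0]
wrist_force: [-0.4, 0.7, -0.1]
grip_width: 0.0402
finger_force: 0.0
```

play_rows --plan '[{"xyz":[0,0,0],"twist":0,"jaw":40},{"xyz":[0,0,0],"twist":0,"jaw":40},{"xyz":[0,0,0],"twist":0,"jaw":40},{"xyz":[0,0,0],"twist":0,"jaw":40},{"xyz":[0,0,0],"twist":0,"jaw":40},{"xyz":[0,0,0],"twist":0,"jaw":40},{"xyz":[0,0,0],"twist":0,"jaw":40},{"xyz":[0,0,0],"twist":0,"jaw":40}]'

```text
time: 26.75
eef_pos: [0.6639, 0.204, 0.1933]
tool_rot: [-0.0, 0.07, 0.998, 0.0]
wrist_force: [0.1, 0.7, -0.5]
grip_width: 0.04
finger_force: 0.0
```

play_rows --plan '[{"xyz":[0,0,0],"twist":0,"jaw":40},{"xyz":[0,0,0],"twist":0,"jaw":40},{"xyz":[0,0,0],"twist":0,"jaw":40},{"xyz":[0,0,0],"twist":0,"jaw":40},{"xyz":[0,0,0],"twist":0,"jaw":40},{"xyz":[0,0,0],"twist":0,"jaw":40},{"xyz":[0,0,0],"twist":0,"jaw":40},{"xyz":[0,0,0],"twist":0,"jaw":40}]'

```text
time: 27.75
eef_pos: [0.6639, 0.2041, 0.1933]
tool_rot: [0.0, 0.07, 0.998, -0.0]
wrist_force: [0.2, 0.5, -0.6]
grip_width: 0.0401
finger_force: 0.0
```

play_rows --plan '[{"xyz":[0,0,0],"twist":0,"jaw":40},{"xyz":[0,0,0],"twist":0,"jaw":40},{"xyz":[0,0,0],"twist":0,"jaw":40},{"xyz":[0,0,0],"twist":0,"jaw":40},{"xyz":[0,0,0],"twist":0,"jaw":40},{"xyz":[0,0,0],"twist":0,"jaw":40},{"xyz":[0,0,0],"twist":0,"jaw":40},{"xyz":[0,0,0],"twist":0,"jaw":40}]'

```text
time: 28.75
eef_pos: [0.6638, 0.2041, 0.1933]
tool_rot: [-0.0, 0.07, 0.998, 0.0]
wrist_force: [0.1, 0.0, -0.4]
grip_width: 0.0399
finger_force: 0.0
```

play_rows --plan '[{"xyz":[0,0,0],"twist":0,"jaw":40},{"xyz":[0,0,0],"twist":0,"jaw":40},{"xyz":[0,0,0],"twist":0,"jaw":40},{"xyz":[0,0,0],"twist":0,"jaw":40},{"xyz":[0,0,0],"twist":0,"jaw":40},{"xyz":[0,0,0],"twist":0,"jaw":40},{"xyz":[0,0,0],"twist":0,"jaw":40},{"xyz":[0,0,0],"twist":0,"jaw":40}]'

```text
time: 29.75
eef_pos: [0.6638, 0.2041, 0.1933]
tool_rot: [0.0, 0.07, 0.998, 0.0]
wrist_force: [-0.2, -0.3, 0.7]
grip_width: 0.0404
finger_force: 0.0
```

play_rows --plan '[{"xyz":[0,0,0],"twist":0,"jaw":40},{"xyz":[0,0,0],"twist":0,"jaw":40},{"xyz":[0,0,0],"twist":0,"jaw":40},{"xyz":[0,0,0],"twist":0,"jaw":40},{"xyz":[0,0,0],"twist":0,"jaw":40},{"xyz":[0,0,0],"twist":0,"jaw":40},{"xyz":[0,0,0],"twist":0,"jaw":40},{"xyz":[0,0,0],"twist":0,"jaw":40}]'

```text
time: 30.75
eef_pos: [0.6639, 0.204, 0.1933]
tool_rot: [0.0, 0.07, 0.998, -0.0]
wrist_force: [-0.5, 0.1, 0.2]
grip_width: 0.0398
finger_force: 0.0
```

play_rows --plan '[{"xyz":[0,0,0],"twist":0,"jaw":40},{"xyz":[0,0,0],"twist":0,"jaw":40},{"xyz":[0,0,0],"twist":0,"jaw":40},{"xyz":[0,0,0],"twist":0,"jaw":40},{"xyz":[0,0,0],"twist":0,"jaw":40},{"xyz":[0,0,0],"twist":0,"jaw":40},{"xyz":[0,0,0],"twist":0,"jaw":40},{"xyz":[0,0,0],"twist":0,"jaw":40}]'

```text
time: 31.75
eef_pos: [0.6638, 0.204, 0.1933]
tool_rot: [-0.0, 0.07, 0.998, -0.0]
wrist_force: [-0.1, 1.2, -0.0]
grip_width: 0.04
finger_force: 0.0
```

play_rows --plan '[{"xyz":[0,0,0],"twist":0,"jaw":40},{"xyz":[0,0,0],"twist":0,"jaw":40},{"xyz":[0,0,0],"twist":0,"jaw":40},{"xyz":[0,0,0],"twist":0,"jaw":40},{"xyz":[0,0,0],"twist":0,"jaw":40},{"xyz":[0,0,0],"twist":0,"jaw":40},{"xyz":[0,0,0],"twist":0,"jaw":40},{"xyz":[0,0,0],"twist":0,"jaw":40}]'

```text
time: 32.75
eef_pos: [0.6639, 0.2041, 0.1933]
tool_rot: [0.0, 0.07, 0.998, 0.0]
wrist_force: [0.4, -0.2, 0.3]
grip_width: 0.0399
finger_force: 0.0
```

play_rows --plan '[{"xyz":[0,0,0],"twist":0,"jaw":40},{"xyz":[0,0,0],"twist":0,"jaw":40},{"xyz":[0,0,0],"twist":0,"jaw":40},{"xyz":[0,0,0],"twist":0,"jaw":40},{"xyz":[0,0,0],"twist":0,"jaw":40},{"xyz":[0,0,0],"twist":0,"jaw":40},{"xyz":[0,0,0],"twist":0,"jaw":40},{"xyz":[0,0,0],"twist":0,"jaw":40}]'

```text
time: 33.75
eef_pos: [0.6638, 0.2041, 0.1933]
tool_rot: [-0.0, 0.07, 0.998, -0.0]
wrist_force: [-1.0, 0.6, 0.4]
grip_width: 0.0398
finger_force: 0.0
```

play_rows --plan '[{"xyz":[0,0,0],"twist":0,"jaw":40},{"xyz":[0,0,0],"twist":0,"jaw":40},{"xyz":[0,0,0],"twist":0,"jaw":40},{"xyz":[0,0,0],"twist":0,"jaw":40},{"xyz":[0,0,0],"twist":0,"jaw":40},{"xyz":[0,0,0],"twist":0,"jaw":40},{"xyz":[0,0,0],"twist":0,"jaw":40},{"xyz":[0,0,0],"twist":0,"jaw":40}]'

```text
time: 34.75
eef_pos: [0.6638, 0.2041, 0.1933]
tool_rot: [-0.0, 0.07, 0.998, -0.0]
wrist_force: [0.4, -0.6, -0.1]
grip_width: 0.0402
finger_force: 0.0
```

play_rows --plan '[{"xyz":[0,0,0],"twist":0,"jaw":25},{"xyz":[0,0,0],"twist":0,"jaw":16},{"xyz":[0,0,0],"twist":0,"jaw":13},{"xyz":[0,0,0],"twist":0,"jaw":11},{"xyz":[0,0,0],"twist":0,"jaw":8},{"xyz":[0,0,0],"twist":0,"jaw":0},{"xyz":[0,0,0],"twist":0,"jaw":0},{"xyz":[0,0,0],"twist":0,"jaw":0}]'

```text
time: 35.75
eef_pos: [0.6638, 0.204, 0.1933]
tool_rot: [-0.0, 0.07, 0.998, -0.0]
wrist_force: [0.7, -0.3, -0.4]
grip_width: 0.0113
finger_force: 58.4
```

play_rows --plan '[{"xyz":[0,0,-2],"twist":0,"jaw":0},{"xyz":[0,0,-5],"twist":0,"jaw":0},{"xyz":[0,0,-9],"twist":0,"jaw":0},{"xyz":[0,0,-14],"twist":0,"jaw":0},{"xyz":[0,0,-19],"twist":0,"jaw":0},{"xyz":[0,0,-24],"twist":0,"jaw":0},{"xyz":[0,0,-29],"twist":0,"jaw":0},{"xyz":[0,0,-34],"twist":0,"jaw":0}]'

```text
time: 36.75
eef_pos: [0.6638, 0.204, 0.2273]
tool_rot: [-0.0, 0.07, 0.998, -0.0]
wrist_force: [1.2, -1.1, -3.2]
grip_width: 0.0115
finger_force: 58.3
```

play_rows --plan '[{"xyz":[0,0,-5],"twist":0,"jaw":0},{"xyz":[0,0,-10],"twist":0,"jaw":0},{"xyz":[0,0,-15],"twist":0,"jaw":0},{"xyz":[0,0,-20],"twist":0,"jaw":0},{"xyz":[0,0,-25],"twist":0,"jaw":0},{"xyz":[0,0,-30],"twist":0,"jaw":0},{"xyz":[0,0,-35],"twist":0,"jaw":0},{"xyz":[0,0,-40],"twist":0,"jaw":0}]'

```text
time: 37.75
eef_pos: [0.6637, 0.2041, 0.2672]
tool_rot: [-0.0, 0.07, 0.998, -0.0]
wrist_force: [2.0, -0.4, -7.0]
grip_width: 0.0113
finger_force: 58.3
```

play_rows --plan '[{"xyz":[0,0,-4],"twist":0,"jaw":0},{"xyz":[0,0,-8],"twist":0,"jaw":0},{"xyz":[0,0,-12],"twist":0,"jaw":0},{"xyz":[0,0,-17],"twist":0,"jaw":0},{"xyz":[0,0,-23],"twist":0,"jaw":0},{"xyz":[0,0,-29],"twist":0,"jaw":0},{"xyz":[0,0,-34],"twist":0,"jaw":0},{"xyz":[0,0,-35],"twist":0,"jaw":0}]'

```text
time: 38.75
eef_pos: [0.664, 0.2041, 0.303]
tool_rot: [0.0, 0.07, 0.998, 0.0]
wrist_force: [-0.2, -0.7, -8.8]
grip_width: 0.0114
finger_force: 58.4
```

play_rows --plan '[{"xyz":[-8,0,0],"twist":0,"jaw":0},{"xyz":[-22,0,0],"twist":0,"jaw":0},{"xyz":[-40,0,0],"twist":0,"jaw":0},{"xyz":[-60,0,0],"twist":0,"jaw":0},{"xyz":[-80,0,-5],"twist":0,"jaw":0},{"xyz":[-92,0,-12],"twist":0,"jaw":0},{"xyz":[-95,0,-18],"twist":0,"jaw":0},{"xyz":[-95,0,-18],"twist":0,"jaw":0}]'

```text
time: 39.75
eef_pos: [0.7582, 0.1907, 0.3204]
tool_rot: [0.0, 0.07, 0.998, 0.0]
wrist_force: [-0.6, -0.1, -8.7]
grip_width: 0.0111
finger_force: 58.6
```

play_rows --plan '[{"xyz":[4,-20,-8],"twist":0,"jaw":0},{"xyz":[10,-60,-15],"twist":0,"jaw":0},{"xyz":[17,-110,-15],"twist":0,"jaw":0},{"xyz":[25,-160,-15],"twist":0,"jaw":0},{"xyz":[32,-210,-15],"twist":0,"jaw":0},{"xyz":[40,-260,-15],"twist":0,"jaw":0},{"xyz":[48,-310,-15],"twist":0,"jaw":0},{"xyz":[55,-360,-15],"twist":0,"jaw":0}]'

```text
time: 40.75
eef_pos: [0.6511, -0.1598, 0.3367]
tool_rot: [0.001, 0.07, 0.998, -0.0]
wrist_force: [0.7, 0.3, -8.4]
grip_width: 0.0112
finger_force: 59.2
```

play_rows --plan '[{"xyz":[7,-50,0],"twist":0,"jaw":0},{"xyz":[14,-90,0],"twist":0,"jaw":0},{"xyz":[18,-117,0],"twist":0,"jaw":0},{"xyz":[20,-129,0],"twist":0,"jaw":0},{"xyz":[20,-129,0],"twist":0,"jaw":0},{"xyz":[20,-129,0],"twist":0,"jaw":0}]'

```text
time: 41.5
eef_pos: [0.6153, -0.2819, 0.3355]
tool_rot: [0.0, 0.07, 0.998, 0.0]
wrist_force: [1.2, -0.1, -8.4]
grip_width: 0.0114
finger_force: 59.4
```

Run:
```python
from h import *
w=cv2.imread('pics/w1raw.png');T=np.load('T1.npy')
print('mat by wrist, eye:',px2w('wrist',[np.array([272.5,401])/1.4286],.006,T).round(4))
print('mat2 by wrist:',px2w('wrist',[np.array([75,341])/1.4286],.006,T).round(4))
print('green',px2w('top',[np.array([467,289])/1.4286],.062).round(3))
P=pose();M=np.array([.6155,-.2828,0]);v=M-P[:3,3];v[2]=0;print(P[:3,3],'to mat in tool',(P[:3,:3].T@v*1000).round(1))
```

```text
mat by wrist, eye: [[ 0.6147 -0.282   0.006 ]]
mat2 by wrist: [[ 0.6368 -0.4386  0.006 ]]
green [[ 0.607 -0.114  0.062]]
[ 0.61526438 -0.28189648  0.33550492] to mat in tool [-0.4 -0.9 -0. ]
```

play_rows --plan '[{"xyz":[0,-1,15],"twist":0,"jaw":0},{"xyz":[0,-1,45],"twist":0,"jaw":0},{"xyz":[0,-1,80],"twist":0,"jaw":0},{"xyz":[0,-1,115],"twist":0,"jaw":0},{"xyz":[0,-1,145],"twist":0,"jaw":0},{"xyz":[0,-1,168],"twist":0,"jaw":0},{"xyz":[0,-1,184],"twist":0,"jaw":0},{"xyz":[0,-1,192],"twist":0,"jaw":0}]'

```text
time: 42.5
eef_pos: [0.6147, -0.2834, 0.1419]
tool_rot: [-0.001, 0.07, 0.998, 0.0]
wrist_force: [-0.4, -0.1, -7.4]
grip_width: 0.0111
finger_force: 59.4
```

play_rows --plan '[{"xyz":[0,0,0],"twist":0,"jaw":0},{"xyz":[0,0,2],"twist":0,"jaw":0},{"xyz":[0,0,4],"twist":0,"jaw":0},{"xyz":[0,0,6],"twist":0,"jaw":0},{"xyz":[0,0,8],"twist":0,"jaw":0},{"xyz":[0,0,8],"twist":0,"jaw":0}]'

```text
time: 43.25
eef_pos: [0.6149, -0.2839, 0.1351]
tool_rot: [-0.0, 0.07, 0.998, 0.0]
wrist_force: [0.3, 0.5, -8.6]
grip_width: 0.0112
finger_force: 59.4
```

play_rows --plan '[{"xyz":[0,0,0.7],"twist":0,"jaw":0},{"xyz":[0,0,1.4],"twist":0,"jaw":0},{"xyz":[0,0,1.4],"twist":0,"jaw":0}]'

```text
time: 43.62
eef_pos: [0.615, -0.2839, 0.1338]
tool_rot: [-0.0, 0.07, 0.998, 0.0]
wrist_force: [-0.6, -0.4, -8.3]
grip_width: 0.0114
finger_force: 59.4
```

play_rows --plan '[{"xyz":[0,0,0.7],"twist":0,"jaw":0},{"xyz":[0,0,0.7],"twist":0,"jaw":0},{"xyz":[0,0,0.7],"twist":0,"jaw":0}]'

```text
time: 44.0
eef_pos: [0.615, -0.2839, 0.1332]
tool_rot: [-0.0, 0.07, 0.998, 0.0]
wrist_force: [-0.3, -0.5, -8.4]
grip_width: 0.0113
finger_force: 59.6
```

play_rows --plan '[{"xyz":[0,0,0.6],"twist":0,"jaw":0},{"xyz":[0,0,0.6],"twist":0,"jaw":0},{"xyz":[0,0,0.6],"twist":0,"jaw":0}]'

```text
time: 44.38
eef_pos: [0.6151, -0.2839, 0.1332]
tool_rot: [0.0, 0.07, 0.998, -0.0]
wrist_force: [-1.3, 1.1, -4.7]
grip_width: 0.0114
finger_force: 59.9
```

play_rows --plan '[{"xyz":[0,0,0.6],"twist":0,"jaw":0},{"xyz":[0,0,0.6],"twist":0,"jaw":0},{"xyz":[0,0,0.6],"twist":0,"jaw":0}]'

```text
time: 44.75
eef_pos: [0.6152, -0.284, 0.1331]
tool_rot: [0.0, 0.07, 0.998, -0.0]
wrist_force: [-1.6, 2.5, 1.7]
grip_width: 0.0113
finger_force: 60.9
```

play_rows --plan '[{"xyz":[0,0,-0.8],"twist":0,"jaw":0},{"xyz":[0,0,-0.8],"twist":0,"jaw":20},{"xyz":[0,0,-0.8],"twist":0,"jaw":45},{"xyz":[0,0,-0.8],"twist":0,"jaw":60},{"xyz":[0,0,-0.8],"twist":0,"jaw":60},{"xyz":[0,0,-15],"twist":0,"jaw":60},{"xyz":[0,0,-45],"twist":0,"jaw":60},{"xyz":[0,0,-85],"twist":0,"jaw":60}]'

```text
time: 45.75
eef_pos: [0.6147, -0.2839, 0.218]
tool_rot: [-0.001, 0.07, 0.998, -0.0]
wrist_force: [0.4, -0.8, -0.4]
grip_width: 0.0602
finger_force: 0.0
```

play_rows --plan '[{"xyz":[0,0,-30],"twist":0,"jaw":60},{"xyz":[0,0,-50],"twist":0,"jaw":60},{"xyz":[0,0,-50],"twist":0,"jaw":60},{"xyz":[0,0,-50],"twist":0,"jaw":60},{"xyz":[0,0,-50],"twist":0,"jaw":60},{"xyz":[0,0,-50],"twist":0,"jaw":60}]'

```text
time: 46.5
eef_pos: [0.6148, -0.2838, 0.266]
tool_rot: [-0.001, 0.07, 0.998, 0.0]
wrist_force: [0.2, -0.3, -0.2]
grip_width: 0.0598
finger_force: 0.0
```

The hand is empty, clear of the canister and still, so I'm handing the job in.

```bash
python3 -c "
from plant import ctrl
print(ctrl.finish_job())"
```

```text
the job is handed in; nothing more can be done
None
```

I weighed the blue canister at about 0.85 kg by the wrist force; it hung untouched from the hook for about 9 s, and I then set it down by measured position within about 2 mm of the nearer mat's centre. I handed the job in at about 46.5 s, but the camera calls had run out, so nothing after the hang was checked by picture, and the hand-in gave no verdict.

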